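# Stamp the maker's plate and slide the block out of its jig

### The arm

A 6-joint arm with a two-finger parallel gripper is mounted at the origin on the work surface. World frame = base frame: x ahead of the robot, y to its left, z up, the work surface at z = 0. Lengths are in mm, angles in degrees, forces in N, time in s.
With the tool pointing down it reaches from about 350 to 850 mm from the base axis. Payload 8.1 kg.
Tool frame: the origin (TCP) lies between the finger pads; the fingertips stand 22 mm ahead of it and the grasp point (between the pads) lies 3 mm ahead of it; z points along the fingers, y is the line along which they close (so a half turn about z gives the same grasp; the last joint's range is limited). The gripper opens to 85 mm and grips with 20 to 120 N. Pads are 22 mm wide; open, the fingers measure 114 mm over their backs; the gripper's body (76 mm by 85 mm) begins 54 mm behind the grasp point. The pads swing forward as they close: fully open they stand 13 mm farther back than shut.
Start: joints at [71.654, 7.471, 85.268, -0, 87.261, -4.893], TCP at [139.567, 583.547, 253.292] pointing down, gripper open.
Joint ranges: [-169.43, 169.43], [-51.17, 129.36], [1.28, 143.12], [-76.62, 256.62], [0, 156.53], [-152.29, 152.29]. Speed limits (degrees/s): [136.94, 136.94, 159.86, 180, 180, 180].

### API

Orientations are given as [roll, pitch, yaw] about the fixed x, y, z axes, in that order (R = Rz(yaw) Ry(pitch) Rx(roll)).
In Python, from bench import r, vision gives the robot as it stands.
- The arm moves only by the tool step_arm, never from a script. Its argument "targets" is a list that holds one entry, the list of rows, each a list of 6 numbers: the shift along the world's x, y, z in mm, then the turn, a rotation vector about the world's x, y, z in rad. In form: [[[x, y, z, rx, ry, rz], ...]]. A call has 1 to 12 rows; each row is the pose to reach, as a shift and turn from the pose commanded when the call began; what a row does not reach only later rows make up. A row lasts 1/12 s, in which the tool goes at most 41.7 mm and 7.16 degrees, less where a joint would pass 70% of its speed; a pose out of reach is approached as far as the arm can. A call with a gripper value outside its range is refused whole. "fingers" is the gripper's target within -1 to 1 (shut at 1, half-way at 0, fully open at -1), set as the call begins (left out, the last holds). The fingers move at their own pace and stop on an object; "newtons" is the grip in N (left out, the last holds). Time passes only in rows, so rows that repeat a pose let the fingers close. It gives the time, the measured TCP pose, the force, the opening and the grip force at its end, in the units of the state.
- r.sense(): the state, without advancing time (a new reading comes with each control period).
- vision.snapshot(name): name is "scene" or "side" or "wrist"; returns a dict with "img" (420x560x3 uint8, blue, green, red), "mtx" (3x3 intrinsics, pixels), "D" ([k1, k2, p1, p2, k3] as OpenCV has them; the pictures are not rectified), "eye" and "attitude" of the camera in the world. Camera axes: x right, y up, looking along -z (the intrinsics and any distortion apply to the point x, -y, -z); pixel columns grow to the right and rows downward; lengths in mm; the calibration is good to about 2 mm. A picture is of the moment at which its call begins. There is no depth.
- r.hand_in(): hands the job in; it is judged then, once.
The state is a dict: "time": time; "joint_pos": joint angles; "qd": joint speeds; "joint_efforts": joint torques, N m; "tool_pos": TCP position; "tcp_rot": TCP orientation; "ft_force": force on the tool from outside, world axes, zero at the start; "wrist_torque": the same for the moment, N m; "finger_gap": finger opening in mm; "grip_force": force on a finger pad.
Only numpy, scipy, OpenCV 4.12 (cv2) and the standard library are available. Lean on these libraries where they do the work, as an engineer would, in place of code of your own. Each camera call takes 0.05 s, during which the arm holds its last target. There are 200 camera calls.

### The job

Take the stamp with the oblong die and press it squarely on the brass plate of the block that sits in the slotted jig, centred and lengthwise on the plate, pushing its sprung die steadily about halfway in (never to the stop) for a second, then lift it straight off without sliding it and stand it upright on its rest again. Then slide the block along the slot onto the open landing, lift it off and set it down (do not drop it) upright on the grey mat beside the finished block. Leave everything else where it is.

Things in the scene. Friction and masses are not known exactly. Their poses are not given: they have to be found in the camera images.
- stamp: The stamp to use: light-wood handle of rectangular section, 28 (its x) by 24 mm (its y), brass ferrule at its foot, steel oblong die under it. Stands upright on the rest, 94 mm tall, z up. Origin: centre of the die's underside when the die is fully out. The handle is straight from 22 to 94 mm above the origin. About 0.17 kg.
- die_face (a point): Centre of the underside of the stamp's die. The die is 34 mm along the stamp's x, 24 mm along its y and 9 mm thick; this point moves with the die. When the die is pushed in, it rises towards the handle.
- die (a joint): How far the stamp's die is pushed up into the handle: 0 = fully out (as when it stands or hangs), 0.010 m = at the stop. Spring: about 3 N to start it, 1 N more per mm, so 8 N at half travel. It springs back when lifted.
- block: The wooden block in the jig. Body 66 mm (its x, along the slot) by 44 mm (its y) by 34 mm tall, on a T-foot of the same length: neck 16 mm wide and 10 mm tall, flange 36 mm wide and 8 mm thick. Origin: centre of the flange's underside; the top is 52 mm above it. About 0.12 kg. It has 2.5 mm play in the slot.
- plate (a point): Centre of the brass plate on the block's top, 52 mm above the block's origin; the plate is flush, 48 mm along the block's x and 34 mm along its y, and stands in the middle of the top.
- jig: Fixed wooden jig, 240 mm long (its x) by 100 mm wide. Origin: centre of its underside; its floor is 8 mm higher. A T-slot runs along its x on the centre line, closed at -x (inner face at x = -115 mm) and open at x = +25 mm, under two lips whose flat tops are 23.5 mm above the origin. Beyond, to x = +120 mm, lies a bare landing (floor only).
- slot_mouth (a point): Point on the jig's floor, centre line, at the slot's open end (jig x = +25 mm). The lips (5 mm thick, mouth 21 mm wide, 41 mm wide below) hold the block's flange down: it can be lifted only when all of it is past this point, its centre at least 33 mm beyond it along the jig's +x.
- mat: Fixed grey mat, 110 mm (its x) by 210 mm (its y), 6 mm thick; origin: centre of its underside. The finished block stands on its +y half; its -y half is free.
- rest: Fixed dark wood slab on which the two stamps stand about 100 mm apart, 70 mm (its x) by 200 mm (its y), 12 mm thick; origin: centre of its underside.
- round_stamp: Bystander: the other stamp, with a round 32 mm die and a round waisted handle, 94 mm tall, standing on the rest. Origin: centre of its underside.
- finished: Bystander: a finished block of the same size as the other, with a dark mark on its plate, standing on the mat. Origin: centre of the underside of its flange.
- glue_jar: Bystander: amber jar, 60 mm across, 70 mm tall. Origin: centre of its underside.
- brush: Bystander: flat brush 200 mm long lying on the table. Origin: centre of its underside.
- tin: Bystander: steel tin, 66 mm across, 38 mm tall. Origin: centre of its underside.
- cup: Bystander: white cup, 70 mm across, 80 mm tall. Origin: centre of its underside.
- ruler: Bystander: wooden ruler 160 by 30 by 5 mm lying on the table. Origin: centre of its underside.
There are look-alikes about, which are no part of the job. There is more than one size of the mat; the one meant has the size given above. What is shaped like the block but turquoise is not meant.

How it is judged (in metres and radians):
On the way, in this order (a step that is already met when the one before it is completed fails the run):
1. the stamp's die is pressed squarely on the plate, 3 to 9 mm in, its centre within 5 mm of the plate's, lengthwise within 0.17 rad, the stamp upright within 0.1 rad, the block still in the slot (value of joint die between 0.003 and 0.009 m and contact force between stamp and block above 4 N and horizontal distance between die_face and plate below 0.005 m and angle between the x axis of stamp and the x axis of block, either way round below 0.17 rad and angle between stamp's own z axis and vertical below 0.1 rad and x of block in the frame of jig below 0.02 m), for 0.4 s.
2. the stamp is lifted clear, 20 mm or more above the plate (z of die_face in the frame of plate above 0.02 m and contact force between stamp and block below 0.1 N), for 0.05 s.
3. the stamp stands upright on its rest, released (angle between stamp's own z axis and vertical below 0.1 rad and x of die_face in the frame of rest between -0.035 and 0.035 m and y of die_face in the frame of rest between -0.1 and 0.1 m and z of die_face in the frame of rest below 0.016 m and contact force between the fingers and stamp below 0.1 N), for 0.2 s.
4. the block has been slid out of the slot onto the landing: its centre more than 58 mm along the jig's x, its foot still within 8 mm of the floor's height (x of block in the frame of jig between 0.058 and 0.13 m and z of block in the frame of jig below 0.016 m), for 0.05 s.
5. the block stands on the mat (angle between block's own z axis and vertical below 0.1 rad and x of block in the frame of mat between -0.05 and 0.05 m and y of block in the frame of mat between -0.1 and 0.1 m and z of block in the frame of mat below 0.01 m and contact force between block and mat above 0.3 N and linear speed of block below 0.02 m/s and contact force between the fingers and block below 0.1 N), for 0.2 s.
At the end, for the whole second after the job is handed in: The stamp stands released and upright (within 0.1 rad) on its rest, and the block stands released, at rest and upright (within 0.1 rad) on the mat, its centre over the mat (all of step 3 and all of step 5); the robot touches nothing.
It fails at once if the stamp presses on the block with its centre more than 7 mm from the plate's centre (slid or missed) (contact force between stamp and block above 1 N and horizontal distance between die_face and plate above 0.007 m).
It fails at once if the stamp presses on the block when the block has been shifted more than 8 mm from where it started (contact force between stamp and block above 1 N and distance of block from where it was at the start of the episode above 0.008 m).
It fails at once if the stamp's die is pushed to the stop (more than 9.7 mm in) on the block (value of joint die above 0.0097 m and contact force between stamp and block above 1 N).
It fails at once if the block is dropped: it moves faster than 0.35 m/s with no finger on it (contact force between the fingers and block below 0.05 N and linear speed of block above 0.35 m/s).
It fails at once if a bystander (the round stamp, the finished block, the jar, brush, tin, cup or ruler) is moved more than 20 mm (distance of any of round_stamp, finished, glue_jar, brush, tin, cup, ruler from where it was at the start of the episode above 0.02 m).
It also fails if it takes over 70 s, if anything falls off the work surface, if the arm or the gripper's body presses on something with over 40 N, if the wrist force passes 120 N, or if a joint passes its speed limit or range.

## Working session

There is one attempt and no reset: what is moved stays moved. The work goes in short steps, Python scripts to look and compute and a tool call to move; the robot and the scene stay as the last step left them, time stands still between calls to the robot, and variables do not carry over. Pictures are saved under pics/ and viewed, at most 10 in all, crops included, and the job is handed in when it is done.

Besides the shell and the picture viewer there is one more tool, called after "Request:" by a JSON object that holds its "method" and its "body". step_arm: Moves the arm, as the interface text tells. Its arguments: {"type":"object","properties":{"targets":{"type":"array"},"fingers":{"type":"number"},"newtons":{"type":"number"}},"required":["targets"]}

```bash
mkdir -p pics; cat > h.py <<'E'
import numpy as np, cv2, pickle
def snap(name, f):
    from bench import r, vision
    s=vision.snapshot(name); pickle.dump({k:np.array(s[k]) for k in s},open(f'pics/{f}.pkl','wb')); cv2.imwrite(f'pics/{f}.png',s['img']); return s
def load(f): return pickle.load(open(f'pics/{f}.pkl','rb'))
def rot(a):
    a=np.array(a,float)
    if a.shape==(3,3): return a
    from scipy.spatial.transform import Rotation as R
    if a.size==4: return R.from_quat(a).as_matrix()
    return R.from_euler('xyz',a,degrees=True).as_matrix()
F=np.diag([1,-1,-1.])
def ray(s,uv):
    p=cv2.undistortPoints(np.array([[uv]],float),np.array(s['mtx'],float),np.array(s['D'],float))[0,0]
    return np.array(s['eye'],float), rot(s['attitude'])@F@np.array([p[0],p[1],1])
def onz(s,uv,z):
    e,d=ray(s,uv); return e+d*(z-e[2])/d[2]
def proj(s,P):
    P=np.atleast_2d(np.array(P,float)); c=(P-np.array(s['eye']))@rot(s['attitude'])@F
    return cv2.projectPoints(c,np.zeros(3),np.zeros(3),np.array(s['mtx'],float),np.array(s['D'],float))[0][:,0]
E
python3 - <<'E'
from h import *
for n in('scene','side','wrist'):
    s=snap(n,n+'0'); print(n,s['eye'],s['attitude'],s['mtx'],s['D'])
a=cv2.resize(load('scene0')['img'],(800,600),interpolation=cv2.INTER_CUBIC); cv2.imwrite('pics/a.png',a)
a=cv2.resize(load('side0')['img'],(800,600),interpolation=cv2.INTER_CUBIC); cv2.imwrite('pics/b.png',a)
E
```

```text
scene [1281.55981038 -320.48355217 1099.06727422] [ 3.78994968e+01 -3.94930032e-02  7.31143520e+01] [[478.80535591   0.         278.40119753]
 [  0.         478.80535591 205.88181662]
 [  0.           0.           1.        ]] [-0.16035253  0.          0.          0.          0.        ]
side [187.62292081 537.97958891 627.57365533] [  50.39705594    0.17094314 -150.49565071] [[390.62914217   0.         281.00188811]
 [  0.         390.62914217 203.82216957]
 [  0.           0.           1.        ]] [-0.01569449  0.          0.          0.          0.        ]
wrist [ 61.50870128 601.65560987 372.03391141] [-18.12130241   0.11053261  76.52524339] [[341.34365872   0.         283.86304517]
 [  0.         341.34365872 207.66401342]
 [  0.           0.           1.        ]] [-0.07587023  0.          0.          0.          0.        ]
```

View pics/a.png

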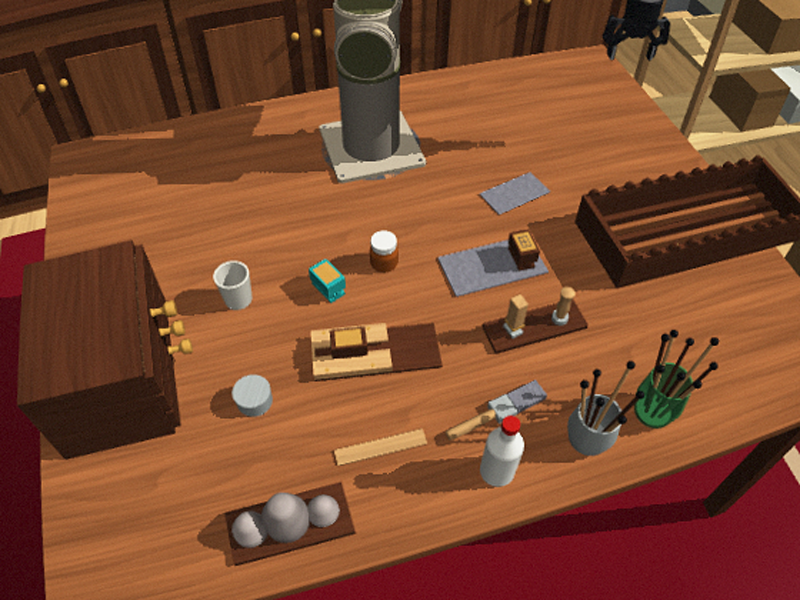

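View pics/b.png

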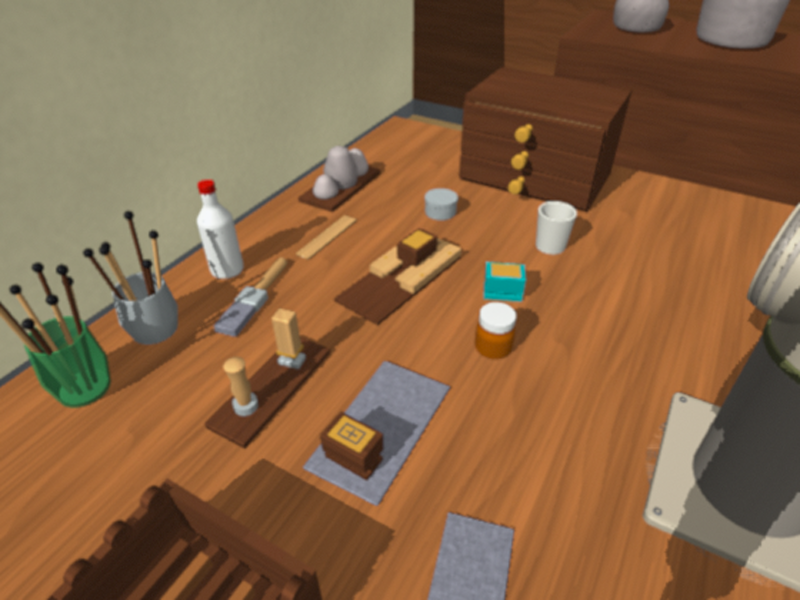

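The scene picture shows the oblong stamp at (515,318), jig at (375,350) with its landing to the right, mat at (492,265) with the finished block at its right end, and rest at (535,328). The side view agrees.

```bash
python3 - <<'E'
from h import *
s=load('scene0'); t=load('side0'); k=.7
def S(n,uv,z,c=s): print(n,onz(c,np.array(uv)*k,z).round(0))
for p in[(484,327),(575,307),(587,325),(496,350)]: S('rest',p,12)
S('stampfoot',(513,332),12);S('stamptop',(517,299),106);S('roundtop',(567,291),106)
for p in[(311,330),(389,323),(437,324),(441,368),(312,377)]: S('jig',p,15)
S('plate',(349,342),60)
for p in[(438,258),(547,270),(457,294)]: S('mat',p,6)
S('fin',(524,241),58)
print('side')
S('stamptop',(287,316),106,t);S('plate',(418,243),60,t);S('round',(234,365),106,t);S('fin',(352,434),58,t)
for p in[(388,362),(450,384),(377,502),(305,467)]: S('mat',p,6,t)
for p in[(336,299),(376,321),(462,245),(420,228)]: S('jig',p,8,t)
E
python3 -c "
from h import *
s=load('scene0')
cv2.imwrite('pics/c.png',cv2.resize(s['img'][155:275,210:420],(800,457),interpolation=cv2.INTER_CUBIC))"
```

```text
rest [598.  63.  12.]
rest [607. 257.  12.]
rest [654. 261.  12.]
rest [655.  66.  12.]
stampfoot [626. 113.  12.]
stamptop [617. 111. 106.]
roundtop [627. 209. 106.]
jig [ 510. -261.   15.]
jig [ 537. -112.   15.]
jig [567. -23.  15.]
jig [664. -48.  15.]
jig [ 614. -282.   15.]
plate [ 588. -202.   60.]
mat [400.  37.   6.]
mat [497. 246.   6.]
mat [502.  43.   6.]
fin [449. 206.  58.]
side
stamptop [612. 115. 106.]
plate [ 568. -190.   60.]
round [612. 222. 106.]
fin [446. 208.  58.]
mat [494.  42.   6.]
mat [393.  35.   6.]
mat [389. 245.   6.]
mat [494. 249.   6.]
jig [645. -40.   8.]
jig [557. -26.   8.]
jig [ 525. -292.    8.]
jig [ 624. -305.    8.]
```

View pics/c.png

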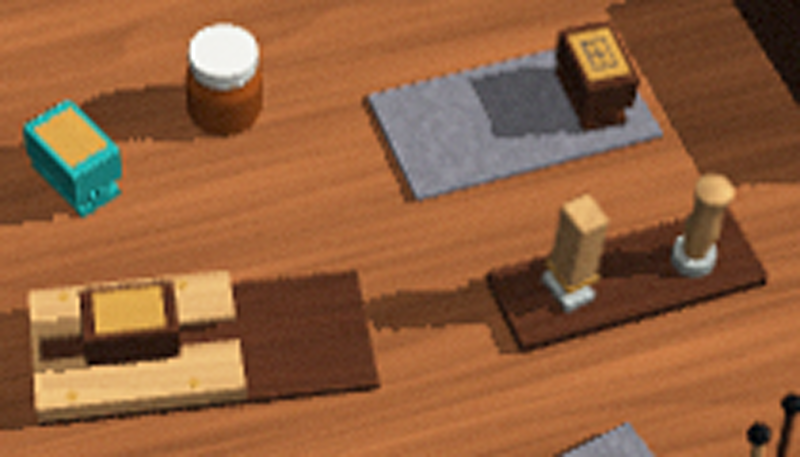

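Request:
{"method": "step_arm", "body": {"targets": [[[28, -28, 0, 0, 0, 0], [56, -56, 0, 0, 0, 0], [84, -84, 0, 0, 0, 0], [112, -112, 0, 0, 0, 0], [140, -140, 0, 0, 0, 0], [168, -168, 0, 0, 0, 0], [196, -196, 0, 0, 0, 0], [224, -224, 0, 0, 0, 0], [252, -252, 0, 0, 0, 0], [280, -280, 0, 0, 0, 0], [308, -308, 0, 0, 0, 0], [336, -336, 0, 0, 0, 0]]]}}

```text
time: 1.15
tool_pos: [476.5, 245.8, 253.1]
tcp_rot: [-180.0, -0.0, 166.5]
ft_force: [0.8, 0.8, -0.4]
finger_gap: 85.8
grip_force: 0.0
```

```bash
python3 - <<'E'
from h import *
from bench import r
s=r.sense(); print(s)
w=snap('wrist','w1'); print(w['eye'],w['attitude'])
print(proj(w,[[614,113,106],[575,-190,60]]))
cv2.imwrite('pics/w1v.png',cv2.resize(w['img'],(800,600),interpolation=cv2.INTER_CUBIC))
E
```

```text
{'time': 1.15, 'joint_pos': array([ 2.18052354e+01, -2.41961199e+00,  9.54669248e+01,  5.34861015e-03,
        8.69606810e+01, -5.47402155e+01]), 'qd': array([-47.76559487,  20.82513662, -20.02685459,   0.10895182,
        -1.02567522, -47.47316533]), 'joint_efforts': array([  4.11700845, -50.99395394, -47.57225275,  -0.22900016,
         0.37070487,   1.68019071]), 'tool_pos': array([476.4960659 , 245.81531554, 253.13897309]), 'tcp_rot': array([-1.79999746e+02, -9.61061507e-03,  1.66545167e+02]), 'ft_force': array([ 0.84772382,  0.8401052 , -0.35322728]), 'wrist_torque': array([ 0.03696533, -0.05632153, -0.04899344]), 'grip_force': 0.0, 'finger_gap': 85.77279491799948}
[398.54775368 264.17709581 372.84708052] [-1.81219476e+01  1.51761236e-02  7.65231865e+01]
[[185.95101308 359.09185005]
 [-37.85641016 341.29328122]]
```

Request:
{"method": "step_arm", "body": {"targets": [[[27, -27, 0, 0, 0, 0], [54, -54, 0, 0, 0, 0], [81, -81, 0, 0, 0, 0], [108, -108, 0, 0, 0, 0], [134, -134, 0, 0, 0, 0], [134, -134, 0, 0, 0, 0], [134, -134, 0, 0, 0, 0]]]}}

```text
time: 1.78
tool_pos: [610.2, 111.7, 252.1]
tcp_rot: [-180.0, -0.1, 166.4]
ft_force: [-1.4, 0.1, -0.0]
finger_gap: 85.3
grip_force: 0.0
```

```bash
python3 - <<'E'
from h import *
from bench import r
s=r.sense(); print(s['tool_pos'],s['tcp_rot'])
w=snap('wrist','w2'); print(w['eye'],w['attitude'])
p=proj(w,[[614,113,106],[614,113,12]]); print(p)
cv2.imwrite('pics/w2v.png',cv2.resize(w['img'],(800,600),interpolation=cv2.INTER_CUBIC))
E
```

```text
[610.22760389 111.69661994 252.1457361 ] [-1.79963475e+02 -9.15142006e-02  1.66366133e+02]
[532.52240945 130.31673836 371.96637545] [-1.80387039e+01  5.02390668e-02  7.63426291e+01]
[[287.10182714 203.75879428]
 [286.39030349 177.72917626]]
```

View pics/w2v.png

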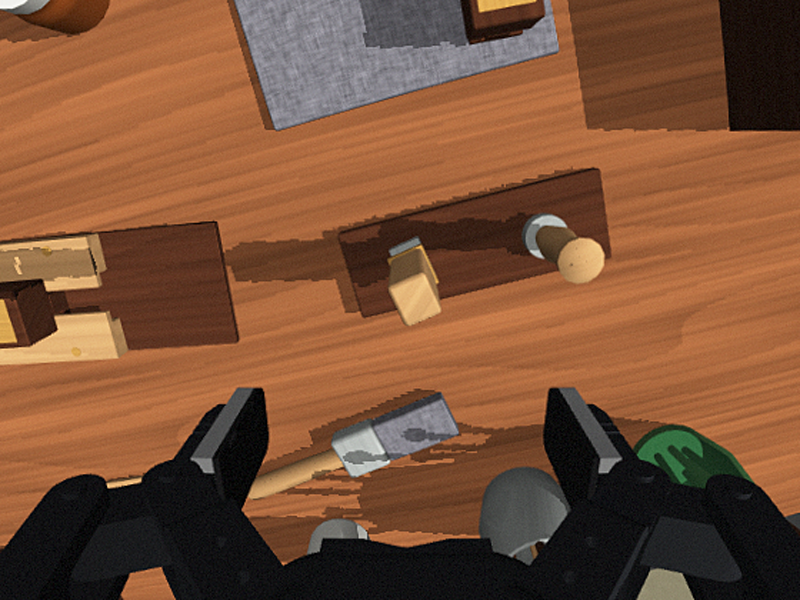

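```bash
python3 - <<'E'
from h import *
w=load('w2')
cv2.imwrite('pics/w2c.png',cv2.resize(w['img'][160:235,255:330],(600,600),interpolation=cv2.INTER_CUBIC))
E
```

```text
(no output)
```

View pics/w2c.png

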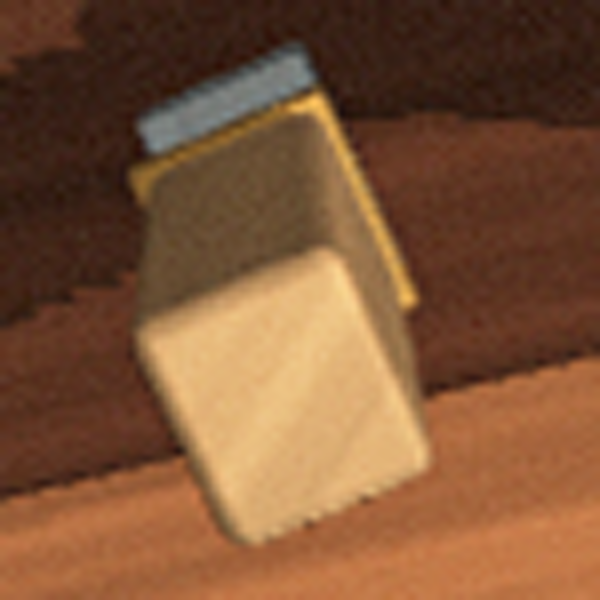

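```bash
cat >> h.py <<'E'
from scipy.optimize import least_squares
def fitrect(s,uv,z,lx,ly,x0):
    """uv corners in order (+,+),(-,+),(-,-),(+,-) ; returns x,y,yawdeg"""
    C=np.array([[1,1],[-1,1],[-1,-1],[1,-1]])*[lx/2,ly/2]
    Q=np.array([onz(s,p,z)[:2] for p in uv])
    def f(v):
        a=np.radians(v[2]); R=np.array([[np.cos(a),-np.sin(a)],[np.sin(a),np.cos(a)]])
        return (C@R.T+v[:2]-Q).ravel()
    o=least_squares(f,x0); return o.x,np.abs(o.fun).max()
E
python3 - <<'E'
from h import *
w=load('w2')
uv=np.array([(140,335),(335,248),(430,468),(245,545)])/8-.5+.5/8+[255,160]
for p in uv: print(onz(w,p,106))
# image 'down' = away from robot = +x ; order (+,+)?
for o in ([3,0,1,2],[2,1,0,3]):
    print(fitrect(w,uv[o],106,28,24,[614,113,0]))
d=np.array([(135,125),(300,43)])/8-.5+.5/8+[255,160]
for p in d: print('die far top edge',onz(w,p,21))
E
```

```text
[609.18294106 101.55527599 106.        ]
[604.93113635 122.91889958 106.        ]
[630.20792297 127.17362843 106.        ]
[633.99538703 106.55923062 106.        ]
(array([619.57934685, 114.55175861,   9.50132892]), np.float64(22.5208771559071))
(array([619.57934685, 114.55175865,  10.62690862]), np.float64(1.754097847528044))
die far top edge [605.60161585  98.82047357  21.        ]
die far top edge [600.10754949 122.35508546  21.        ]
```

The crop shows the handle's top quad, its 28 mm side running down the image, centre about (619.6, 114.2), yaw about 11°. I'll grip across its x.

Request:
{"method": "step_arm", "body": {"targets": [[[1, 0, -10, 0, 0, -0.115], [2, 0, -20, 0, 0, -0.23], [3, 0, -30, 0, 0, -0.345], [4, 0, -40, 0, 0, -0.46], [5, 0, -50, 0, 0, -0.575], [6, 0, -60, 0, 0, -0.69], [7, 0, -70, 0, 0, -0.805], [8, 0, -80, 0, 0, -0.92], [9, 0.5, -90, 0, 0, -1.035], [10, 0.7, -100, 0, 0, -1.141], [10, 0.7, -100, 0, 0, -1.141], [10, 0.7, -100, 0, 0, -1.141]]]}}

```text
time: 2.83
tool_pos: [618.4, 115.3, 152.8]
tcp_rot: [-179.9, -0.0, 101.4]
ft_force: [0.7, -0.8, 0.1]
finger_gap: 85.2
grip_force: 0.0
```

```bash
python3 - <<'E'
from h import *
from bench import r
s=r.sense(); print(s['tool_pos'],s['tcp_rot'],s['qd'].round(1))
w=snap('wrist','w3')
p=proj(w,[[619.6,114.2,106],[619.6,114.2,12]]); print(p)
cv2.imwrite('pics/w3v.png',cv2.resize(w['img'],(800,600),interpolation=cv2.INTER_CUBIC))
E
```

```text
[618.37912119 115.33228101 152.79479697] [-1.79903823e+02 -2.08143322e-02  1.01446877e+02] [-0.5 -0.7 -1.5  0.   0.2 -1.8]
[[286.61028937 254.4545891 ]
 [285.84532008 202.63254424]]
```

View pics/w3v.png

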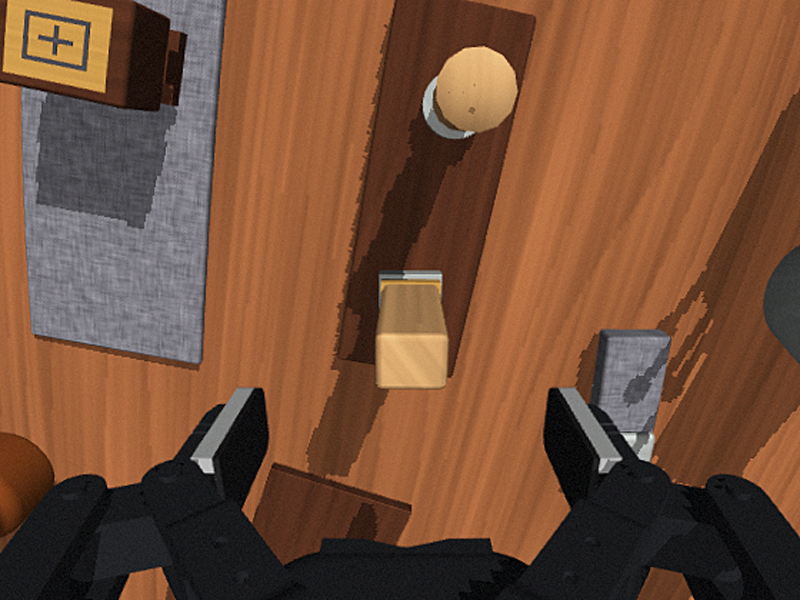

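The stamp is square to the fingers in this view, with its top at (376–447, 335–388).

```bash
python3 - <<'E'
from h import *
w=load('w3')
uv=np.array([(447,387),(447,334.5),(376,335.5),(377,388)])*.7
Q=np.array([onz(w,p,106)[:2] for p in uv]);print(Q, Q.mean(0), rot(w['attitude'])[:,0])
# die back face
d=np.array([(379,270),(441.5,270)])*.7
print([onz(w,p,21)[:2] for p in d])
E
```

```text
[[635.72879346 107.28724935]
 [630.81461862 128.51513614]
 [605.20815385 122.92353524]
 [609.47958706 101.53472924]] [620.30778825 115.06516249] [ 0.9801731   0.19813992 -0.00112411]
[array([601.48282503, 124.48330722]), array([634.16052064, 131.10209561])]
```

Request:
{"method": "step_arm", "body": {"targets": [[[1, 0.5, -15, 0, 0, 0.01], [1, 0.5, -32, 0, 0, 0.01], [1, 0.5, -49, 0, 0, 0.01], [1, 0.5, -64, 0, 0, 0.01], [1, 0.5, -75, 0, 0, 0.01], [1, 0.5, -75, 0, 0, 0.01], [1, 0.5, -75, 0, 0, 0.01]]]}}

```text
time: 3.47
tool_pos: [620.4, 114.9, 78.5]
tcp_rot: [-180.0, -0.0, 101.8]
ft_force: [0.7, 0.1, 0.6]
finger_gap: 85.4
grip_force: 0.0
```

Request:
{"method": "step_arm", "body": {"targets": [[[0, 0, 0, 0, 0, 0], [0, 0, 0, 0, 0, 0], [0, 0, 0, 0, 0, 0], [0, 0, 0, 0, 0, 0], [0, 0, 0, 0, 0, 0], [0, 0, 0, 0, 0, 0], [0, 0, 0, 0, 0, 0], [0, 0, 0, 0, 0, 0], [0, 0, 0, 0, 0, 0], [0, 0, 0, 0, 0, 0]]], "fingers": 1, "newtons": 50}}

```text
time: 4.3
tool_pos: [620.9, 114.8, 78.6]
tcp_rot: [180.0, 0.0, 101.7]
ft_force: [0.4, -0.7, 2.9]
finger_gap: 27.4
grip_force: 53.9
```

Request:
{"method": "step_arm", "body": {"targets": [[[0, 0, 15, 0, 0, 0], [0, 0, 45, 0, 0, 0], [0, 0, 80, 0, 0, 0], [-4, -30, 115, 0, 0, 0.11], [-8, -60, 150, 0, 0, 0.22], [-12, -90, 150, 0, 0, 0.33], [-16, -120, 150, 0, 0, 0.44], [-20, -150, 150, 0, 0, 0.55], [-24, -180, 150, 0, 0, 0.66], [-28, -210, 150, 0, 0, 0.77], [-32, -240, 150, 0, 0, 0.88], [-36, -270, 150, 0, 0, 0.99]]]}}

```text
time: 5.3
tool_pos: [583.6, -156.4, 227.3]
tcp_rot: [180.0, -0.1, 158.8]
ft_force: [1.2, -0.3, -0.8]
finger_gap: 27.4
grip_force: 53.5
```

Request:
{"method": "step_arm", "body": {"targets": [[[-3, -20, 0, 0, 0, 0.1], [-6, -40, 0, 0, 0, 0.2], [-6, -40, 0, 0, 0, 0.2], [-6, -40, 0, 0, 0, 0.2], [-6, -40, 0, 0, 0, 0.2]]]}}

```text
time: 5.72
tool_pos: [578.3, -194.7, 227.6]
tcp_rot: [180.0, -0.1, 169.8]
ft_force: [-1.1, 0.4, -2.0]
finger_gap: 27.5
grip_force: 53.3
```

```bash
python3 - <<'E'
from h import *
from bench import r
s=r.sense(); print(s['tool_pos'],s['tcp_rot'],s['qd'].round(1),s['finger_gap'])
w=snap('wrist','w4')
cv2.imwrite('pics/w4v.png',cv2.resize(w['img'],(800,600),interpolation=cv2.INTER_CUBIC))
E
```

```text
[ 578.29597971 -194.68761966  227.55872397] [ 1.79956312e+02 -7.23508082e-02  1.69804255e+02] [ 1.1 -0.4 -0.1 -0.   0.  -0.1] 27.45925069680774
```

View pics/w4v.png

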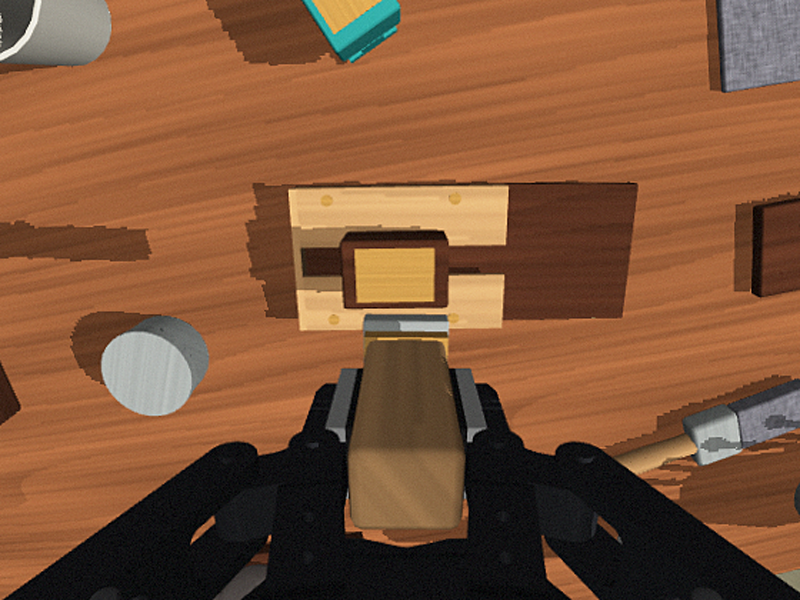

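The plate spans about (355–435, 247–304), with the die's back edge at (363–449, 316) and the jig square in view.

```bash
python3 - <<'E'
from h import *
w=load('w4')
cv2.imwrite('pics/w4c.png',cv2.resize(w['img'][157:242,225:335],None,fx=7,fy=7,interpolation=cv2.INTER_CUBIC))
E
```

```text
(no output)
```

View pics/w4c.png

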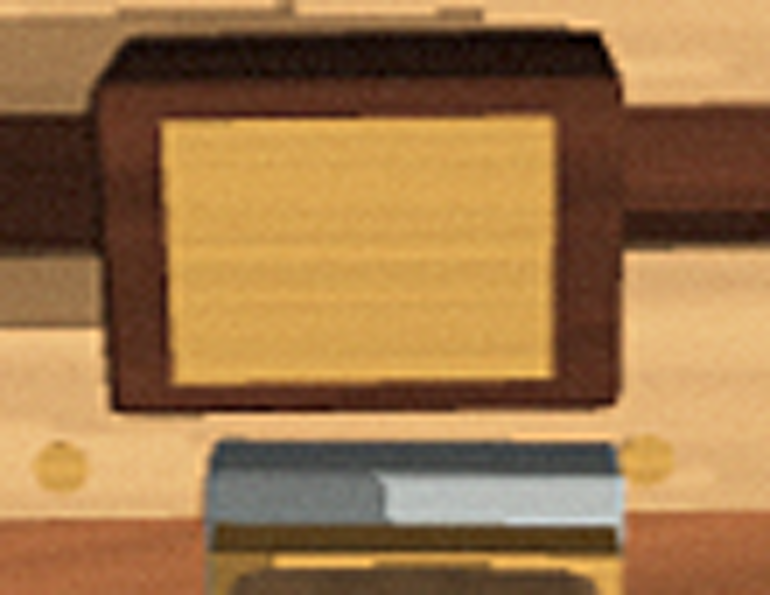

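```bash
python3 - <<'E'
from h import *
w=load('w4')
f=lambda a:(np.array(a,float)+.5)/7-.5+[225,157]
P=f([(160,122),(556,117),(553,379),(172,384)])
Q=np.array([onz(w,p,60)[:2] for p in P]); print(Q,Q.mean(0))
# block x ~ heading 80 (image right), y = image up (-x world)
print('plate',fitrect(w,P[[1,0,3,2]],60,48,34,[578,-195,80]))
D=f([(212,443),(617,443)]); E=np.array([onz(w,p,161)[:2] for p in D]); d=E[1]-E[0]
a=np.arctan2(d[1],d[0]); print('die',E,np.hypot(*d),np.degrees(a)); n=np.array([np.sin(a),-np.cos(a)])
print('die centre',E.mean(0)+12*n)
D=f([(209,475),(622,475)]); E=np.array([onz(w,p,170)[:2] for p in D]); d=E[1]-E[0]
print('dietop',np.hypot(*d),E.mean(0)+12*n)
g=lambda a:np.array(a)*.7
J=[onz(w,g(p),z)[:2] for p,z in(((637,183),8),((622,318),8),((290,189),23.5),((300,329),23.5),((509,186),23.5),((503,327),23.5))];print(np.round(J,1))
E
```

```text
[[ 556.21599681 -222.75447249]
 [ 564.24207531 -174.83709881]
 [ 597.62325636 -180.62562429]
 [ 589.69282637 -228.35625512]] [ 576.94353871 -201.64336268]
plate (array([ 576.94353871, -201.64336268,   80.46349082]), np.float64(0.3214456355180175))
die [[ 563.64338715 -209.47284853]
 [ 569.6164369  -176.37402179]] 33.633460340208835 79.77043993416333
die centre [ 578.43916141 -195.05454496]
dietop 32.789828225978404 [ 577.872868 -194.874337]
[[ 555.2  -27.3]
 [ 654.1  -42.6]
 [ 516.8 -260.9]
 [ 614.  -278.2]
 [ 540.4 -119.2]
 [ 638.3 -134.9]]
```

Request:
{"method": "step_arm", "body": {"targets": [[[-1.5, -6.5, -10, 0, 0, 0.012], [-1.5, -6.5, -30, 0, 0, 0.012], [-1.5, -6.5, -50, 0, 0, 0.012], [-1.5, -6.5, -70, 0, 0, 0.012], [-1.5, -6.5, -84, 0, 0, 0.012], [-1.5, -6.5, -90, 0, 0, 0.012], [-1.5, -6.5, -90, 0, 0, 0.012], [-1.5, -6.5, -90, 0, 0, 0.012], [-1.5, -6.5, -90, 0, 0, 0.012]]]}}

```text
time: 6.52
tool_pos: [578.0, -202.0, 139.8]
tcp_rot: [-180.0, 0.1, 170.6]
ft_force: [0.2, 0.8, -1.2]
finger_gap: 27.5
grip_force: 53.4
```

```bash
python3 - <<'E'
from h import *
from bench import r
s=r.sense(); print(s['tool_pos'],s['tcp_rot'],s['qd'].round(1),s['ft_force'])
w=snap('wrist','w5')
cv2.imwrite('pics/w5c.png',cv2.resize(w['img'][140:300,190:390],None,fx=3.75,fy=3.75,interpolation=cv2.INTER_CUBIC))
E
```

```text
[ 577.97010598 -202.04913507  139.8166004 ] [-1.79965015e+02  1.26660281e-01  1.70625938e+02] [-0.1 -0.4 -0.3 -0.  -0.1  0. ] [ 0.20380157  0.82308896 -1.1799615 ]
```

View pics/w5c.png

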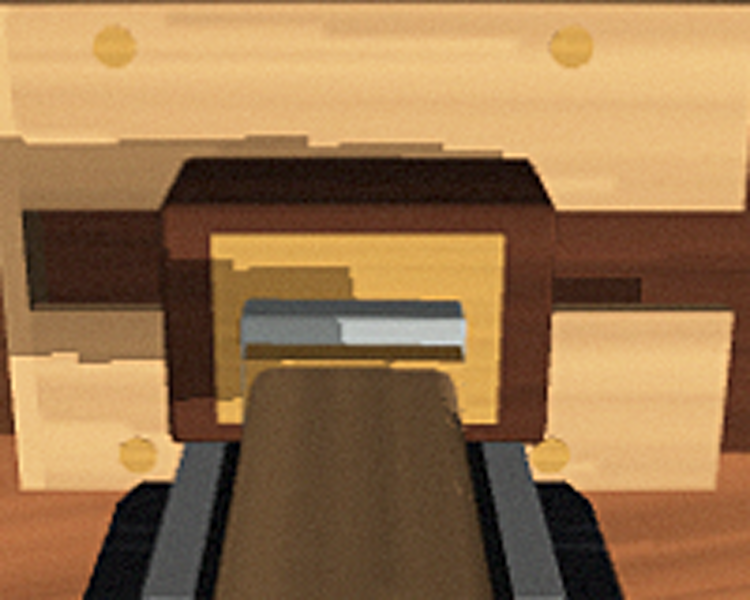

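The die hovers square over the plate: plate columns 211–505, die 245–464.

```bash
python3 - <<'E'
from h import *
w=load('w5')
f=lambda a:(np.array(a,float)+.5)/3.75-.5+[190,140]
P=f([(211,234),(505,234),(498,423),(217,425)])
print('plate',fitrect(w,P[[1,0,3,2]],60,48,34,[578,-195,80]))
E=np.array([onz(w,p,73.2)[:2] for p in f([(244,301),(464,301)])]); d=E[1]-E[0]
a=np.arctan2(d[1],d[0]); n=np.array([np.sin(a),-np.cos(a)]); print(np.hypot(*d),np.degrees(a),E.mean(0)+12*n)
from bench import r
print(r.sense()['tool_pos'],r.sense()['ft_force'])
E
```

```text
plate (array([ 576.87723294, -201.51927105,   80.73760019]), np.float64(0.24530860277184274))
34.11157540830222 80.62366507775957 [ 578.4270191  -202.40018132]
[ 578.10545952 -202.1437029   140.06711445] [ 0.59576774 -0.37759941 -1.71779127]
```

Request:
{"method": "step_arm", "body": {"targets": [[[-0.7, 0.4, -1, 0, 0, 0], [-1.5, 0.8, -2, 0, 0, 0], [-1.5, 0.8, -5, 0, 0, 0], [-1.5, 0.8, -8, 0, 0, 0], [-1.5, 0.8, -11, 0, 0, 0], [-1.5, 0.8, -13, 0, 0, 0], [-1.5, 0.8, -14, 0, 0, 0], [-1.5, 0.8, -14, 0, 0, 0], [-1.5, 0.8, -14, 0, 0, 0]]]}}

```text
time: 7.32
tool_pos: [575.7, -201.0, 124.8]
tcp_rot: [-180.0, 0.0, 170.6]
ft_force: [-2.0, 0.7, 3.4]
finger_gap: 27.5
grip_force: 54.2
```

Request:
{"method": "step_arm", "body": {"targets": [[[0, 0, -1, 0, 0, 0], [0, 0, -2, 0, 0, 0], [0, 0, -3.2, 0, 0, 0], [0, 0, -3.2, 0, 0, 0], [0, 0, -3.2, 0, 0, 0], [0, 0, -3.2, 0, 0, 0]]]}}

```text
time: 7.82
tool_pos: [575.7, -201.0, 121.8]
tcp_rot: [-180.0, 0.0, 170.6]
ft_force: [-3.4, 1.1, 7.2]
finger_gap: 27.7
grip_force: 54.5
```

Request:
{"method": "step_arm", "body": {"targets": [[[0, 0, 0, 0, 0, 0], [0, 0, 0, 0, 0, 0], [0, 0, 0, 0, 0, 0], [0, 0, 0, 0, 0, 0], [0, 0, 0, 0, 0, 0], [0, 0, 0, 0, 0, 0], [0, 0, 0, 0, 0, 0], [0, 0, 0, 0, 0, 0], [0, 0, 0, 0, 0, 0], [0, 0, 0, 0, 0, 0], [0, 0, 0, 0, 0, 0], [0, 0, 0, 0, 0, 0]]]}}

```text
time: 8.82
tool_pos: [575.7, -201.0, 121.8]
tcp_rot: [-180.0, 0.0, 170.6]
ft_force: [-3.2, 1.0, 7.0]
finger_gap: 27.5
grip_force: 54.5
```

Request:
{"method": "step_arm", "body": {"targets": [[[0, 0, 3, 0, 0, 0], [0, 0, 6, 0, 0, 0], [0, 0, 10, 0, 0, 0], [0, 0, 25, 0, 0, 0], [0, 0, 45, 0, 0, 0], [0, 0, 75, 0, 0, 0], [0, 0, 107, 0, 0, 0], [0, 0, 107, 0, 0, 0], [0, 0, 107, 0, 0, 0]]]}}

```text
time: 9.57
tool_pos: [577.0, -201.6, 230.8]
tcp_rot: [-179.9, 0.3, 170.6]
ft_force: [0.0, -0.6, -3.2]
finger_gap: 27.5
grip_force: 53.5
```

```bash
python3 - <<'E'
from h import *
from bench import r
s=r.sense(); print(s['tool_pos'],s['tcp_rot'],s['ft_force'])
w=snap('wrist','w6')
# plate corners via colour, compare with earlier
hsv=cv2.cvtColor(w['img'],cv2.COLOR_BGR2HSV)
A=load('w4')['img'][157:242,225:335]; print(cv2.absdiff(A[17:54,23:79],w['img'][157:242,225:335][17:54,23:79]).mean())
print(proj(w,[[576.9,-201.6,60]]),proj(load('w4'),[[576.9,-201.6,60]]))
E
```

```text
[ 577.02601731 -201.57648444  230.82605534] [-179.92169052    0.29056914  170.6166732 ] [ 2.54784432e-03 -6.13964714e-01 -3.22530863e+00]
24.74340411840412
[[284.51338271 190.45952216]] [[276.05942334 192.61315318]]
```

Request:
{"method": "step_arm", "body": {"targets": [[[4, 28, 0, 0, 0, -0.107], [8, 56, 0, 0, 0, -0.214], [12, 84, 0, 0, 0, -0.32], [16, 112, 0, 0, 0, -0.427], [20, 140, 0, 0, 0, -0.534], [24, 168, 0, 0, 0, -0.64], [28, 196, 0, 0, 0, -0.748], [32, 225, 0, 0, 0, -0.855], [36, 255, 0, 0, 0, -0.962], [40, 285, 0, 0, 0, -1.07], [43, 305, 0, 0, 0, -1.15], [45, 315.7, 0, 0, 0, -1.202]]]}}

```text
time: 10.62
tool_pos: [619.3, 117.6, 225.1]
tcp_rot: [-179.8, -0.1, 101.6]
ft_force: [0.5, -0.9, -2.4]
finger_gap: 27.5
grip_force: 53.3
```

Request:
{"method": "step_arm", "body": {"targets": [[[0, 0, -25, 0, 0, 0], [0, 0, -55, 0, 0, 0], [0, 0, -85, 0, 0, 0], [0, 0, -110, 0, 0, 0], [0, 0, -130, 0, 0, 0], [0, 0, -138, 0, 0, 0], [0, 0, -142, 0, 0, 0], [0, 0, -142, 0, 0, 0], [0, 0, -142, 0, 0, 0], [0, 0, -142, 0, 0, 0]]]}}

```text
time: 11.45
tool_pos: [621.8, 114.8, 88.0]
tcp_rot: [179.8, 0.0, 101.7]
ft_force: [0.2, -0.1, -2.5]
finger_gap: 27.4
grip_force: 53.5
```

Request:
{"method": "step_arm", "body": {"targets": [[[0, 0, -3, 0, 0, 0], [0, 0, -5.5, 0, 0, 0], [0, 0, -7, 0, 0, 0], [0, 0, -8, 0, 0, 0], [0, 0, -8.5, 0, 0, 0], [0, 0, -8.5, 0, 0, 0], [0, 0, -8.5, 0, 0, 0], [0, 0, -8.5, 0, 0, 0]]]}}

```text
time: 12.12
tool_pos: [620.8, 114.8, 78.0]
tcp_rot: [180.0, 0.0, 101.7]
ft_force: [-1.0, -0.3, 2.4]
finger_gap: 27.3
grip_force: 54.0
```

Request:
{"method": "step_arm", "body": {"targets": [[[0, 0, 0.5, 0, 0, 0], [0, 0, 0.5, 0, 0, 0], [0, 0, 0.5, 0, 0, 0], [0, 0, 0.5, 0, 0, 0], [0, 0, 0.5, 0, 0, 0], [0, 0, 0.5, 0, 0, 0], [0, 0, 0.5, 0, 0, 0], [0, 0, 0.5, 0, 0, 0]]], "fingers": -1}}

```text
time: 12.78
tool_pos: [620.5, 114.8, 78.0]
tcp_rot: [-180.0, -0.0, 101.7]
ft_force: [-0.5, -0.0, 0.2]
finger_gap: 85.6
grip_force: 0.0
```

Request:
{"method": "step_arm", "body": {"targets": [[[0, 0, 10, 0, 0, 0], [0, 0, 25, 0, 0, 0], [0, 0, 45, 0, 0, 0], [0, 0, 70, 0, 0, 0], [0, 0, 75, 0, 0, 0], [0, 0, 75, 0, 0, 0]]]}}

```text
time: 13.28
tool_pos: [622.7, 115.0, 157.0]
tcp_rot: [179.7, 0.0, 101.7]
ft_force: [-0.1, -0.8, 0.1]
finger_gap: 85.6
grip_force: 0.0
```

```bash
python3 - <<'E'
from h import *
from bench import r
s=r.sense(); print(s['tool_pos'],s['tcp_rot'],s['ft_force'])
w=snap('wrist','w7'); a=load('w3')
# stamp silhouette comparison with the pre-grasp view (nearly same pose): template match
T=a['img'][185:275,255:320]
R=cv2.matchTemplate(w['img'],T,cv2.TM_CCOEFF_NORMED); print(cv2.minMaxLoc(R)[1::2])
T=a['img'][25:100,290:370]
R=cv2.matchTemplate(w['img'],T,cv2.TM_CCOEFF_NORMED); print(cv2.minMaxLoc(R)[1::2])
E
```

```text
[622.65761698 114.96220783 157.02895997] [1.79650963e+02 3.66240055e-02 1.01744041e+02] [-0.11929212 -0.81783534  0.0727071 ]
(0.9425546526908875, (248, 181))
(0.9217050671577454, (282, 24))
```

The stamp stands where it was. Now over to the block.

Request:
{"method": "step_arm", "body": {"targets": [[[-4, -26, 0, 0, 0, -0.035], [-8, -55, 0, 0, 0, -0.07], [-12, -86, 0, 0, 0, -0.105], [-16, -118, 0, 0, 0, -0.14], [-20, -150, 0, 0, 0, -0.175], [-24, -182, 0, 0, 0, -0.21], [-28, -214, 0, 0, 0, -0.245], [-32, -246, 0, 0, 0, -0.28], [-36, -274, 0, 0, 0, -0.315], [-40, -298, 0, 0, 0, -0.35], [-43.7, -316.3, 0, 0, 0, -0.368], [-43.7, -316.3, 0, 0, 0, -0.368]]]}}

```text
time: 14.33
tool_pos: [575.0, -204.8, 151.2]
tcp_rot: [-179.8, 0.0, 80.4]
ft_force: [0.6, 0.8, 0.2]
finger_gap: 85.4
grip_force: 0.0
```

Request:
{"method": "step_arm", "body": {"targets": [[[0, 0, 0, 0, 0, 0], [0, 0, 0, 0, 0, 0]]]}}

```text
time: 14.5
tool_pos: [576.3, -200.8, 151.8]
tcp_rot: [-179.9, -0.1, 80.7]
ft_force: [0.1, -0.0, -0.9]
finger_gap: 84.9
grip_force: 0.0
```

```bash
python3 - <<'E'
from h import *
from bench import r
s=r.sense(); print(s['tool_pos'],s['tcp_rot'],s['ft_force'])
w=snap('wrist','w8')
p=load('w4')['img'][190,265]; print(p)
h=cv2.cvtColor(w['img'],cv2.COLOR_BGR2HSV)
m=cv2.inRange(h,(15,100,120),(30,255,255)); c=proj(w,[[576.9,-201.6,60]])[0]; print(c)
n,l,st,ct=cv2.connectedComponentsWithStats(m)
k=l[int(c[1]),int(c[0])]; print(k,st[k],ct[k],onz(w,ct[k],60))
cn=cv2.findContours((l==k).astype('uint8'),0,2)[0][0]; R=cv2.boxPoints(cv2.minAreaRect(cn)); print([onz(w,q,60)[:2].round(1) for q in R])
cv2.imwrite('pics/w8v.png',w['img'])
E
```

```text
[ 576.29194508 -200.76478482  151.80368501] [-1.79887319e+02 -5.52763491e-02  8.06740019e+01] [ 0.09482432 -0.01460227 -0.93816628]
[ 77 157 209]
[285.75011378 223.59456624]
3 [ 260  188   53   69 3526] [285.84344867 222.0039705 ] [ 577.14138536 -200.50126086   60.        ]
[array([ 564.5, -174.9]), array([ 597.4, -180.3]), array([ 590.8, -227.9]), array([ 555.7, -222.2])]
```

Request:
{"method": "step_arm", "body": {"targets": [[[0, 0.3, -20, 0, 0, 0], [0, 0.3, -45, 0, 0, 0], [0, 0.3, -70, 0, 0, 0], [0, 0.3, -88, 0, 0, 0], [0, 0.3, -98, 0, 0, 0], [0, 0.3, -102, 0, 0, 0], [0, 0.3, -103, 0, 0, 0], [0, 0.3, -103, 0, 0, 0], [0, 0.3, -103, 0, 0, 0]]]}}

```text
time: 15.3
tool_pos: [578.0, -201.5, 51.7]
tcp_rot: [179.9, 0.0, 80.7]
ft_force: [-0.6, -0.2, 0.2]
finger_gap: 85.7
grip_force: 0.0
```

Request:
{"method": "step_arm", "body": {"targets": [[[0, 0, 0, 0, 0, 0], [0, 0, 0, 0, 0, 0], [0, 0, 0, 0, 0, 0], [0, 0, 0, 0, 0, 0], [0, 0, 0, 0, 0, 0], [0, 0, 0, 0, 0, 0], [0, 0, 0, 0, 0, 0], [0, 0, 0, 0, 0, 0]]], "fingers": 1, "newtons": 40}}

```text
time: 15.97
tool_pos: [577.4, -201.6, 50.8]
tcp_rot: [179.9, 0.0, 80.7]
ft_force: [-0.5, -0.9, 5.8]
finger_gap: 43.2
grip_force: 41.8
```

Request:
{"method": "step_arm", "body": {"targets": [[[0, 0, 0.7, 0, 0, 0], [0.5, 3, 0.7, 0, 0, 0], [1.3, 8, 0.7, 0, 0, 0], [2.5, 15, 0.7, 0, 0, 0], [3.7, 22, 0.7, 0, 0, 0], [5, 30, 0.7, 0, 0, 0], [6.3, 37.5, 0.7, 0, 0, 0], [6.7, 40, 0.7, 0, 0, 0]]]}}

```text
time: 16.63
tool_pos: [583.9, -159.7, 50.9]
tcp_rot: [180.0, -0.0, 80.7]
ft_force: [-0.6, -2.7, 2.7]
finger_gap: 43.1
grip_force: 41.6
```

Sliding freely; I'll carry on along the slot.

Request:
{"method": "step_arm", "body": {"targets": [[[1.2, 7, 0, 0, 0, 0], [2.5, 15, 0, 0, 0, 0], [3.9, 23, 0, 0, 0, 0], [5.2, 31, 0, 0, 0, 0], [6.5, 39, 0, 0, 0, 0], [7.9, 47, 0, 0, 0, 0], [9.2, 55, 0, 0, 0, 0], [10.6, 63, 0, 0, 0, 0], [11.9, 71, 0, 0, 0, 0], [13.2, 79, 0, 0, 0, 0], [14.4, 86, 0, 0, 0, 0], [14.4, 86, 0, 0, 0, 0]]]}}

```text
time: 17.63
tool_pos: [598.3, -73.3, 50.9]
tcp_rot: [180.0, -0.1, 80.7]
ft_force: [0.3, 4.8, 5.6]
finger_gap: 43.4
grip_force: 41.8
```

```bash
python3 - <<'E'
from h import *
from bench import r
s=r.sense(); print(s['tool_pos'],s['ft_force'])
w=snap('scene','s2'); t=snap('side','t2')
cv2.imwrite('pics/s2v.png',np.hstack([cv2.resize(w['img'][170:275,200:305],(400,400)),cv2.resize(t['img'][130:235,220:325],(400,400))]))
E
```

```text
[598.2894914  -73.26393065  50.87875986] [0.31783927 4.83310716 5.6391444 ]
```

View pics/s2v.png

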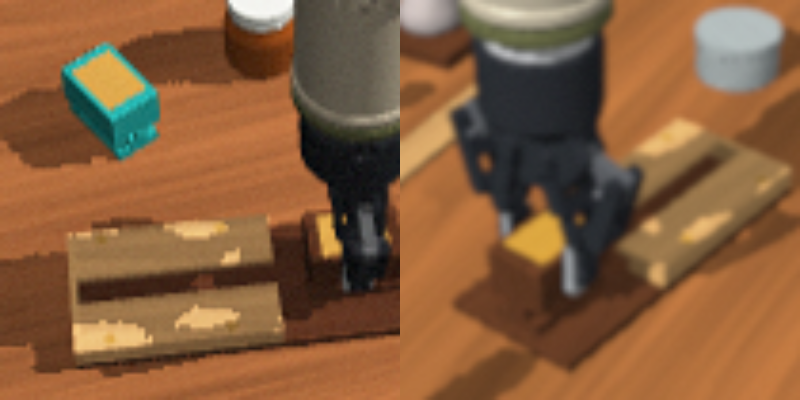

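The block is on the bare landing, clear of the slot end. Lifting now.

Request:
{"method": "step_arm", "body": {"targets": [[[0, 0, 8, 0, 0, 0], [0, 0, 22, 0, 0, 0], [0, 0, 45, 0, 0, 0], [0, 0, 70, 0, 0, 0], [0, 0, 95, 0, 0, 0], [-10, 10, 110, 0, 0, 0], [-30, 32, 110, 0, 0, 0], [-50, 53, 110, 0, 0, 0], [-70, 74, 110, 0, 0, 0], [-90, 95, 110, 0, 0, 0], [-112, 119, 110, 0, 0, 0], [-132, 140, 110, 0, 0, 0]]]}}

```text
time: 18.73
tool_pos: [464.6, 65.3, 161.4]
tcp_rot: [-180.0, -0.0, 80.6]
ft_force: [0.2, 0.5, -1.7]
finger_gap: 43.7
grip_force: 41.3
```

Request:
{"method": "step_arm", "body": {"targets": [[[-12, 13, 0, 0, 0, 0], [-19, 21, 0, 0, 0, 0], [-20, 21, 0, 0, 0, 0], [-20, 21, 0, 0, 0, 0], [-20, 21, 0, 0, 0, 0]]]}}

```text
time: 19.15
tool_pos: [446.7, 85.0, 161.3]
tcp_rot: [179.9, 0.0, 80.6]
ft_force: [0.0, 0.3, -1.5]
finger_gap: 43.4
grip_force: 41.3
```

```bash
python3 - <<'E'
from h import *
from bench import r
s=r.sense(); print(s['tool_pos'],s['tcp_rot'],s['ft_force'],s['finger_gap'])
w=snap('wrist','w9')
h=cv2.cvtColor(w['img'],cv2.COLOR_BGR2HSV)
m=cv2.inRange(h,(0,0,60),(180,70,170)); m[300:]=0
print('jar',onz(load('side0'),np.array([495,352])*.7,0), onz(load('scene0'),np.array([384,268])*.7,0))
C=np.array([[445+u*55-v*105*.02,142+v*105+u*2,6] for u,v in((1,1),(-1,1),(-1,-1),(1,-1))])
print(proj(w,C).round(), proj(w,[[448,207,58]]))
E
```

```text
[446.72366017  85.01394555 161.27954172] [1.79942861e+02 1.28562596e-02 8.06318462e+01] [ 0.00367514  0.33399978 -1.52190554] 43.38137162448736
jar [362.39384006 -63.19379443   0.        ] [388.24848564 -78.61837332   0.        ]
[[317. -33.]
 [169.   1.]
 [233. 258.]
 [355. 236.]] [[253.01775713  26.11166388]]
```

Request:
{"method": "step_arm", "body": {"targets": [[[0, 0, -20, 0, 0, 0], [0, 0, -45, 0, 0, 0], [0, 0, -70, 0, 0, 0], [0, 0, -90, 0, 0, 0], [0, 0, -101, 0, 0, 0], [0, 0, -106, 0, 0, 0], [0, 0, -107, 0, 0, 0], [0, 0, -108, 0, 0, 0], [0, 0, -109, 0, 0, 0], [0, 0, -110, 0, 0, 0], [0, 0, -111, 0, 0, 0], [0, 0, -111, 0, 0, 0]]]}}

```text
time: 20.2
tool_pos: [446.4, 85.8, 50.3]
tcp_rot: [179.9, -0.0, 80.7]
ft_force: [-0.2, 0.2, -2.4]
finger_gap: 43.7
grip_force: 41.3
```

Request:
{"method": "step_arm", "body": {"targets": [[[0, 0, -0.5, 0, 0, 0], [0, 0, -1, 0, 0, 0], [0, 0, -1.5, 0, 0, 0], [0, 0, -1.5, 0, 0, 0], [0, 0, -1.5, 0, 0, 0]]]}}

```text
time: 20.62
tool_pos: [446.2, 85.8, 48.8]
tcp_rot: [180.0, -0.0, 80.7]
ft_force: [-4.2, 0.5, 5.5]
finger_gap: 43.5
grip_force: 42.0
```

Contact with the mat. I'll release, lift clear and check.

Request:
{"method": "step_arm", "body": {"targets": [[[0, 0, 0, 0, 0, 0], [0, 0, 0, 0, 0, 0], [0, 0, 0, 0, 0, 0], [0, 0, 0, 0, 0, 0], [0, 0, 0, 0, 0, 0], [0, 0, 0, 0, 0, 0], [0, 0, 0, 0, 0, 0], [0, 0, 0, 0, 0, 0]]], "fingers": -1}}

```text
time: 21.28
tool_pos: [446.0, 85.8, 48.3]
tcp_rot: [180.0, -0.0, 80.7]
ft_force: [-0.1, -0.3, -0.3]
finger_gap: 85.3
grip_force: 0.0
```

Request:
{"method": "step_arm", "body": {"targets": [[[0, 0, 8, 0, 0, 0], [0, 0, 25, 0, 0, 0], [0, 0, 50, 0, 0, 0], [0, 0, 80, 0, 0, 0], [0, 0, 110, 0, 0, 0], [0, 0, 140, 0, 0, 0], [0, 0, 140, 0, 0, 0], [0, 0, 140, 0, 0, 0], [0, 0, 140, 0, 0, 0]]]}}

```text
time: 22.03
tool_pos: [445.9, 85.7, 188.4]
tcp_rot: [180.0, -0.0, 80.7]
ft_force: [-0.5, -0.2, -0.7]
finger_gap: 85.4
grip_force: 0.0
```

```bash
python3 - <<'E'
from h import *
from bench import r
s=r.sense(); print(s['time'],s['tool_pos'],s['ft_force'],s['finger_gap'])
w=snap('wrist','w10')
h=cv2.cvtColor(w['img'],cv2.COLOR_BGR2HSV)
m=cv2.inRange(h,(15,100,120),(30,255,255)); c=proj(w,[[446,86,58]])[0]; print(c)
n,l,st,ct=cv2.connectedComponentsWithStats(m); k=l[int(c[1]),int(c[0])]
print(st[k],onz(w,ct[k],58))
cn=cv2.findContours((l==k).astype('uint8'),0,2)[0][0]; R=cv2.boxPoints(cv2.minAreaRect(cn)); Q=np.array([onz(w,q,58)[:2] for q in R]); print(Q.round(1),np.linalg.norm(np.diff(Q,axis=0),axis=1))
# stamp check in the scene view against the initial one
a=load('scene0')['img']; b=snap('scene','s3')['img']
for nm,(u0,v0,u1,v1) in dict(stamp=(345,200,372,240),round=(383,195,406,230)).items():
    R=cv2.matchTemplate(b[v0-8:v1+8,u0-8:u1+8],a[v0:v1,u0:u1],cv2.TM_CCOEFF_NORMED); print(nm,cv2.minMaxLoc(R)[1::2],'(8,8)=unmoved')
E
```

```text
22.0333 [445.89824006  85.73729092 188.40713695] [-0.52822804 -0.18550351 -0.69480905] 85.43406987553261
[284.29422304 204.43455522]
[ 262  174   46   60 2679] [446.03059772  86.98458501  58.        ]
[[433.4 112.3]
 [466.6 106.8]
 [459.9  59.7]
 [424.8  65.5]] [33.63862026 47.56408564 35.57714563]
stamp (0.9952833652496338, (8, 8)) (8,8)=unmoved
round (0.9958398342132568, (8, 8)) (8,8)=unmoved
```

The block stands at (446, 87) with its plate at the expected size (so upright), and both stamps match their first picture.

```bash
python3 -c "
from bench import r
print(r.hand_in())"
```

```text
the job is handed in; nothing more can be done
None
```

I pressed the plate about 5 mm in for a second, stood the stamp back on its rest, slid the block out and set it upright on the mat beside the finished block, and handed the job in at about 22 s; no verdict came back.

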